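Shut the clay keeper, then hold the damp box lid at its mark

ROBOT

A 6-joint arm with a two-finger parallel gripper is mounted at the origin on the work surface. World frame = base frame: x ahead of the robot, y to its left, z up, the work surface at z = 0. Lengths are in mm, angles in rad, forces in N, time in s.
With the tool pointing down it reaches from about 275 to 1000 mm from the base axis. Payload 8.4 kg.
Tool frame: the origin (TCP) lies between the finger pads; the fingertips stand r.tips_ahead ahead of it and the grasp point (between the pads) lies 6 mm ahead of it (r.tips_ahead is the distance from the TCP to the fingertips, in mm); z points along the fingers, y is the line along which they close (so a half turn about z gives the same grasp; the last joint's range is limited). The gripper opens to 85 mm and grips with 20 to 120 N. Pads are 22 mm wide; open, the fingers measure 114 mm over their backs; the gripper's body (76 mm by 85 mm) begins 54 mm behind the grasp point. The pads swing forward as they close: fully open they stand 13 mm farther back than shut.
Start: joints at [1.198, 0.353, 1.633, -0, 1.155, -0.002], TCP at [226.475, 582.527, 256.281] pointing down, gripper open.
Joint ranges: [-2.63, 2.63], [-0.92, 2.1], [0.06, 2.66], [-1.3, 4.44], [0, 2.69], [-3.02, 3.02]. Speed limits (rad/s): [2.22, 2.22, 2.79, 3.14, 3.14, 3.14].

INTERFACE

Orientations are given as [roll, pitch, yaw] about the fixed x, y, z axes, in that order (R = Rz(yaw) Ry(pitch) Rx(roll)).
In Python, from rig import r gives the robot as it stands.
- The arm moves only by the tool carry_out, never from a script. Its arguments are lists of equal length, an entry for each row: "delta_pos": the shift along the tool's x, y, z in m, a list of three; "rot": the turn, a rotation vector about the tool's x, y, z in degrees, a list of three. A call has 1 to 8 rows; each row is the pose to reach, as a shift and turn from the pose commanded when the call began, along the tool's axes at that moment; what a row does not reach only later rows make up. A row lasts 1/8 s, in which the tool goes at most 62.5 mm and 10.7 degrees, less where a joint would pass 70% of its speed; a pose out of reach is approached as far as the arm can. A call with a gripper value outside its range is refused whole. "claw" is the finger opening in m, from 0 to 0.0854, set as the call begins (left out, the last holds). The fingers move at their own pace and stop on an object; "grip_force" is the grip in N (left out, the last holds). Time passes only in rows, so rows that repeat a pose let the fingers close. It gives the time, the measured TCP pose, the force, the opening and the grip force at its end, in the units of the state.
- r.sense(): the state, without advancing time (a new reading comes with each control period).
- r.grab_frame(name): name is "side" or "top" or "wrist"; returns the picture (400x640x3 uint8, blue, green, red); there is no depth.
- r.camera_info(name): a dict with "fx", "fy", "cx", "cy" (pixels), "pose" (4x4, takes a point from camera to world coordinates); the wrist camera has in their place "hand_eye" (4x4, takes a point from camera to tool coordinates, whose origin is the TCP and whose axes are the flange's). Camera axes: x right, y down, z forward; pixel columns grow to the right and rows downward; lengths in mm; the calibration is good to about 2 mm. A picture is of the moment at which its call begins: read the wrist's pose just before it. camera_info takes no time and is no camera call.
- r.sign_off(): hands the job in; it is judged then, once.
Trained networks look in the newest picture that a camera, given by its name, has taken for a name from the list of things; names that differ only in an ending like _2 or _b are one class to them, and where a whole thing is asked for, a point or a joint stands for the part that bears it (a point fixed in the world has none). Each returns a list of dicts, best first, with "p" (0 to 1); they miss things now and then, are a little off and sometimes report something else, mostly with a low value. They report only what shows in the picture. A call takes as long as a camera call.
- r.recognise(thing, camera): "box" ([left, top, right, bottom] in pixels, round what is visible of it).
- r.cut_out(thing, camera): "mask" (400x640 bool, what is visible of it) and "box" ([left, top, right, bottom] in pixels, round what is visible of it).
The state is a dict: "clock": time; "qpos": joint angles; "qvel": joint speeds; "joint_efforts": joint torques, N m; "eef_pos": TCP position; "tcp_rot": TCP orientation; "contact_force": force on the tool from outside, world axes, zero at the start; "wrist_torque": the same for the moment, N m; "opening": opening from 0.0 (shut) to 1.0 (fully open); "grasp_force": force on a finger pad.
Only numpy, scipy, OpenCV 4.12 (cv2) and the standard library are available. Lean on these libraries where they do the work, as an engineer would, in place of code of your own. Each camera call takes 0.05 s, during which the arm holds its last target. There are 200 camera calls.

TASK

At the end of a modelling session, first press both orange covers of the clay keeper fully down until they snap shut and stay shut. Then take the blue damp box's sprung lid by its steel bar, lift it until its yellow pointer lines up with the red mark arm, and keep holding it there, still, for the sculptor to slide the figures in: finish while holding, do not let go. Do not shift the red mark arm, and leave the red figure and the steel bowl where they stand.

Things in the scene. Friction and masses are not known exactly. Their poses are not given: they have to be found in the camera images.
- dampbox: Damp box, fixed to the table: grey open box 200 (x) x 220 (y) x 95 mm high with a blue sprung lid. Origin: centre of its underside. Its -x side is the front, facing the robot; its +x side carries the lid's hinge.
- lid_hinge (a point): Fixed point on the lid's hinge axis, midway along it, 100 mm behind the box's centre and 104.5 mm above the table. The hinge axis is the box's y axis; lid, yellow pointer and red mark arm all turn about it.
- lid_handle (a point): Centre of the lid's grip bar: a round steel bar 16 mm thick and 118 mm clear between its arms, along the box's y axis, in the lid's mid-plane, 255 mm from the hinge axis and 53 mm in front of the lid's front edge (free space below, before and behind it; closed, its centre is 104.5 mm above the table). Moves and turns with the lid: its x axis lies along the lid towards the hinge.
- lid (a joint): Lid angle in rad: 0 shut, grows as the front rises, at most 1.4. Lid 18 mm thick, about 0.5 kg; a spring and its weight pull it shut with about 4 N at the bar when shut, 6 N at 0.7 rad; it falls shut when let go. A yellow pointer strip, 170 mm long from the hinge, lies along the lid's +y side.
- mark (a joint): Angle in rad of the red mark arm, on the same scale as the lid's: the lid is at the mark when the two angles are equal. Set somewhere between 0.4 and 0.75; stiff, stays where it is unless knocked.
- mark_tip (a point): Free end of the red mark arm, 170 mm from the hinge axis, 136 mm to the +y side of the box's middle (the yellow pointer is 16 mm nearer the box). The arm is 8 mm wide, with a broader red flag, 22 x 30 mm, at its end; its x axis lies along the arm towards the hinge.
- keeper: Clay keeper, fixed to the table, left or right of the damp box: mint green box 110 (x) x 160 (y) x 70 mm high with two compartments of clay balls, under two orange covers hinged along its far (+x) rim. Origin: centre of its underside; -x side faces the robot.
- cover_l_hinge (a point): Fixed point at the hinge of the keeper's +y cover, at the middle of its width and level with the top face of the shut cover (76.5 mm above the table; the hinge axis itself, along the keeper's y axis, runs 6 mm below this point).
- cover_r_hinge (a point): The same for the -y cover.
- cover_l_edge (a point): Middle of the top face's free edge of the +y cover, 118 mm from its hinge, moving with it. A lip under the edge reaches 19 mm below the top face and snaps under a small black sprung catch on the keeper's front wall.
- cover_r_edge (a point): The same for the -y cover.
- cover_l (a joint): Angle in rad of the +y cover: 0 shut (flat), grows as its front edge rises, starts between 0.65 and 1.15, at most 1.4. Orange plate 118 (from the hinge) x 75 x 6 mm. A light spring holds it open (1 N at the edge); over the last 0.06 rad it takes a firmer push, up to about 7 N, near the free edge to snap past its catch, which then keeps it shut at 0; short of that it springs part-way open again.
- cover_r (a joint): The same for the -y cover.
- tray: Wooden brush tray, fixed, 110 x 160 x 40 mm, on the other side of the damp box from the keeper. Origin: centre of its underside. Not used.
- figure: Small red painted figure, loose, 104 mm high, foot 68 mm across. Origin: centre of its underside. Leave it.
- bowl: Small steel bowl, loose, 110 mm across, 50 mm high. Origin: centre of its underside. Leave it.

How it is judged:
By the outcome, as a careful person would: the job done as asked, in the order asked, and still so for the second after the job is handed in, while the arm keeps its last pose, push and grip.
It also fails if it takes over 69 s, if anything falls off the work surface, if the arm or the gripper's body presses on something with over 40 N, if the wrist force passes 120 N, or if a joint passes its speed limit or range.

## Working session

There is one attempt and no reset: what is moved stays moved. The work goes in short steps, Python scripts to look and compute and a tool call to move; the robot and the scene stay as the last step left them, time stands still between calls to the robot, and variables do not carry over. Pictures are saved under pics/ and viewed, at most 10 in all, crops included, and the job is handed in when it is done.

Besides the shell and the picture viewer there is one more tool, called after "Request:" as name(argument=value, ...) on one line, values as JSON. carry_out: Moves the arm, as the interface text tells. Its arguments: {"type":"object","properties":{"delta_pos":{"type":"array","items":{"type":"array","items":{"type":"number"}}},"rot":{"type":"array","items":{"type":"array","items":{"type":"number"}}},"claw":{"type":"number"},"grip_force":{"type":"number"}},"required":["delta_pos","rot"]}

```bash
mkdir -p pics; python3 - <<'E'
from rig import r
import cv2,numpy as np
s=r.sense();print(s, r.tips_ahead)
a=r.grab_frame("side");b=r.grab_frame("top")
cv2.imwrite("pics/side0.png",a);cv2.imwrite("pics/top0.png",b)
for c in("side","top","wrist"):
    i=r.camera_info(c);print(c,{k:np.round(v,3).tolist() if k in("pose","hand_eye") else v for k,v in i.items()})
E
```

```text
{'clock': 0.0, 'qpos': array([ 1.19760174e+00,  3.53667010e-01,  1.63416202e+00,  1.89933458e-06,
        1.15523035e+00, -2.42600884e-03]), 'qvel': array([ 0.00139677, -0.00125188, -0.00029911,  0.00169986,  0.00017571,
       -0.00046729]), 'joint_efforts': array([ 6.38369293e-04, -6.05244970e+01, -3.42074203e+01, -8.59593570e-05,
        9.21026309e-03,  2.56437687e-06]), 'eef_pos': array([226.30153179, 582.08947139, 255.53796278]), 'tcp_rot': array([-3.14012594e+00, -5.29482542e-06,  2.77082330e+00]), 'contact_force': array([ 1.165684  ,  0.15042254, -0.04097451]), 'wrist_torque': array([ 0.00926491,  0.00748008, -0.02189983]), 'grasp_force': 0.0, 'opening': 1.0032744641588633} 25.0
side {'fx': 453.91246096121336, 'fy': 453.91246096121336, 'cx': 322.7563382359916, 'cy': 204.54481197271795, 'pose': [[0.94, -0.208, 0.27, 241.231], [-0.34, -0.532, 0.776, -1061.029], [-0.018, -0.821, -0.571, 894.593], [0.0, 0.0, 0.0, 1.0]]}
top {'fx': 479.45640408256054, 'fy': 479.45640408256054, 'cx': 320.7218615583362, 'cy': 203.40765387156438, 'pose': [[-0.02, -0.984, 0.175, 354.201], [-1.0, 0.019, -0.004, 28.856], [0.0, -0.175, -0.985, 1451.375], [0.0, 0.0, 0.0, 1.0]]}
wrist {'fx': 323.56873495972025, 'fy': 323.56873495972025, 'cx': 322.5891336202824, 'cy': 201.64040077708458, 'hand_eye': [[0.0, -0.947, -0.321, 82.563], [1.0, -0.0, 0.001, -1.397], [-0.001, -0.321, 0.947, -117.737], [0.0, 0.0, 0.0, 1.0]]}
```

View pics/side0.png

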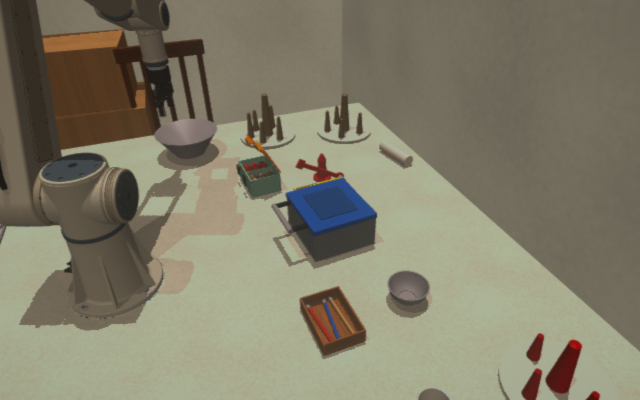

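View pics/top0.png

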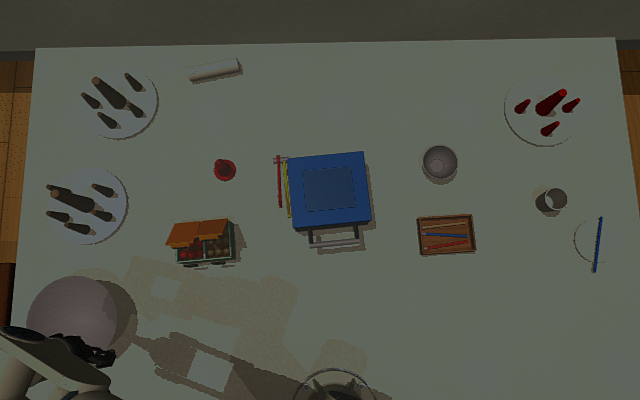

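The side picture shows the blue box with the lid bar in front (about 287,220), the keeper at (258,172) and the red arm and flag near (320,165). In the top picture the box is near (330,190), the keeper near (203,242) with both covers up, and the figure at (225,170).

```bash
cat > h.py <<'E'
from rig import r
import cv2,numpy as np
from scipy.spatial.transform import Rotation as R
def cam(name,s=None):
    i=r.camera_info(name);K=np.array([[i['fx'],0,i['cx']],[0,i['fy'],i['cy']],[0,0,1.]])
    if name=="wrist":
        T=np.eye(4);T[:3,:3]=R.from_euler('xyz',s['tcp_rot']).as_matrix();T[:3,3]=s['eef_pos'];P=T@i['hand_eye']
    else:P=np.array(i['pose'])
    return K,P
def proj(K,P,X):
    X=np.atleast_2d(X);c=(X-P[:3,3])@P[:3,:3];return (c/c[:,2:])[:,:2]*[K[0,0],K[1,1]]+K[:2,2]
def ray(K,P,uv,z):
    d=P[:3,:3]@np.linalg.solve(K,[uv[0],uv[1],1]);return P[:3,3]+d*(z-P[2,3])/d[2]
E
python3 - <<'E'
from h import *
a=r.grab_frame("top");K,P=cam("top")
cv2.imwrite("pics/topc.png",cv2.convertScaleAbs(cv2.resize(a[130:290,150:400],None,fx=3.2,fy=3.2,interpolation=2),alpha=2))
K2,P2=cam("side");b=r.grab_frame("side")
cv2.imwrite("pics/sidec.png",cv2.convertScaleAbs(cv2.resize(b[120:270,225:390],None,fx=4,fy=4,interpolation=2),alpha=1.3))
for t in("dampbox","keeper","lid_handle","lid","mark","mark_tip","cover_l","cover_r","cover_l_edge","figure"):
    for c in("top","side"):
        o=r.cut_out(t,c)
        for q in o[:2]:
            m=q['mask'].astype(np.uint8);rc=cv2.minAreaRect(cv2.findNonZero(m)) if m.any() else None
            print(t,c,round(q['p'],2),np.round(q['box'],1),rc and np.round(cv2.boxPoints(rc)).astype(int).tolist())
E
```

```text
dampbox top 0.88 [273.7 152.1 372.8 248.8] [[272, 156], [363, 145], [375, 241], [284, 252]]
dampbox side 0.67 [271.2 162.4 378.1 262.5] [[256, 198], [315, 144], [390, 227], [331, 281]]
keeper top 0.58 [165.  221.1 232.4 267.6] [[164, 224], [233, 217], [237, 263], [168, 269]]
keeper top 0.46 [167.2 220.6 202.7 250.2] [[164, 245], [176, 213], [200, 222], [188, 254]]
keeper side 0.86 [240.  134.5 282.6 198.7] [[222, 152], [253, 131], [288, 183], [257, 204]]
lid_handle top 0.77 [285.  153.  374.7 247.9] [[281, 158], [363, 149], [374, 241], [291, 250]]
lid_handle side 0.68 [237.1 134.3 279.1 196.6] [[221, 154], [253, 132], [289, 184], [258, 206]]
lid_handle side 0.67 [272.1 179.  379.6 235.4] [[269, 195], [363, 169], [376, 218], [283, 244]]
lid top 0.55 [284.1 153.  373.6 247. ] [[281, 159], [364, 150], [373, 242], [291, 250]]
lid side 0.86 [272.4 177.6 377.4 240.5] [[269, 197], [360, 166], [377, 217], [286, 248]]
mark top 0.69 [273.8 157.3 280.  205.3] [[276, 157], [279, 157], [281, 205], [278, 205]]
mark top 0.18 [412.8 213.2 471.3 257.7] [[416, 217], [471, 212], [475, 250], [420, 255]]
[... 883 characters left out ...]
140], [247, 135], [256, 142], [252, 147]]
cover_r side 0.49 [254.4 143.3 261.3 149.1] [[254, 146], [257, 142], [263, 148], [259, 151]]
cover_l_edge top 0.82 [161.5 218.4 199.6 247.6] [[164, 245], [178, 212], [200, 222], [186, 254]]
cover_l_edge top 0.6 [165.7 219.2 237.7 269.5] [[163, 224], [232, 217], [237, 262], [167, 269]]
cover_l_edge side 0.53 [272.6 177.9 377.  235.1] [[269, 195], [363, 169], [377, 218], [283, 245]]
figure top 0.94 [216.3 160.1 237.1 181. ] [[214, 159], [235, 159], [235, 180], [214, 180]]
figure side 0.71 [314.3 154.5 330.6 179.2] [[308, 158], [324, 154], [329, 179], [314, 183]]
figure side 0.39 [298.7 288.  364.5 356.6] [[295, 300], [339, 278], [369, 338], [325, 359]]
```

View pics/topc.png

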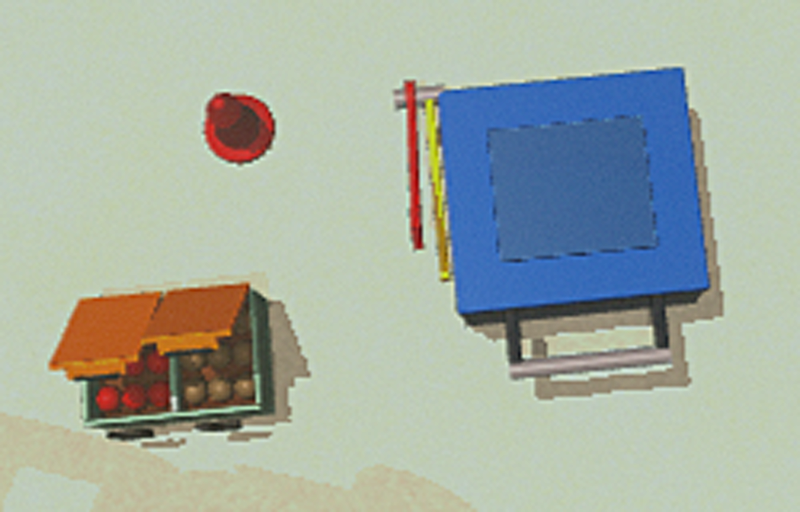

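View pics/sidec.png

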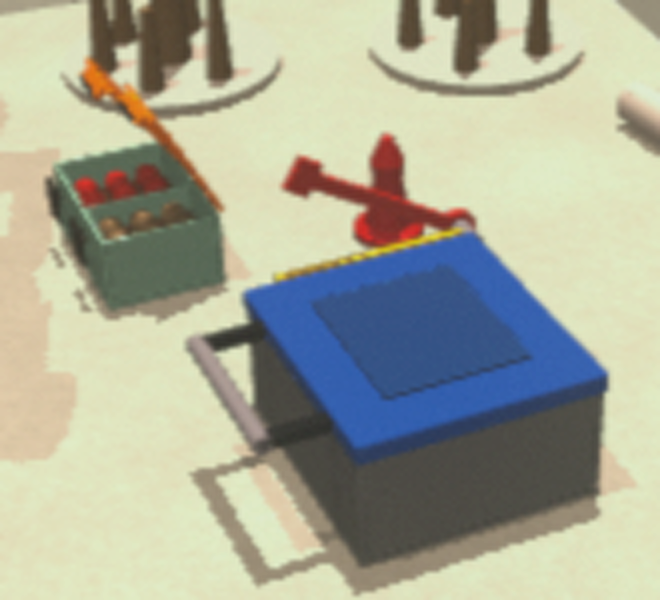

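The crops show the bar ends at top-crop (511,371) and (668,355), the mark flag at top-crop (418,245) and side-crop (302,175), and both covers open at about the same angle. I'll fit the poses from these points.

```bash
cat > fit.py <<'E'
from h import *
from scipy.optimize import least_squares
T=lambda p:(p[0]/3.2+150-.34,p[1]/3.2+130-.34); S=lambda p:(p[0]/4+225-.4,p[1]/4+120-.4)
Ct=cam("top");Cs=cam("side")
def w(x,y,a,L):
    L=np.array(L,float);c,s=np.cos(a),np.sin(a);return np.array([x+c*L[0]-s*L[1],y+s*L[0]+c*L[1],L[2]])
def box(p):
    x,y,a,hw,bk,m=p
    hb=61
    obs=[(Ct,T((511,371)),(-155,hb,104.5)),(Ct,T((668,355)),(-155,-hb,104.5)),(Ct,T((438,92)),(bk,hw,113.5)),(Ct,T((683,68)),(bk,-hw,113.5)),(Ct,T((710,288)),(-102,-hw,113.5)),(Ct,T((460,312)),(-102,hw,113.5)),
     (Cs,S((245,295)),(-102,hw,113.5)),(Cs,S((473,235)),(bk,hw,113.5)),(Cs,S((607,378)),(bk,-hw,113.5)),(Cs,S((357,450)),(-102,-hw,113.5)),(Cs,S((195,343)),(-155,hb,104.5)),(Cs,S((260,443)),(-155,-hb,104.5))]
    tip=(100-158*np.cos(m),136,104.5+158*np.sin(m))
    obs+=[(Cs,S((302,175)),tip),(Ct,T((418,238)),tip)]
    return np.concatenate([proj(*C,w(x,y,a,L))[0]-uv for C,uv,L in obs])
def keep(p):
    x,y,a,l,rr=p
    e=lambda t,yy:(53-118*np.cos(t)-0*6*np.sin(t),yy,70.5+118*np.sin(t)+6*np.cos(t))
    obs=[(Ct,T((82,428)),(-55,80,70)),(Ct,T((262,286)),(55,-80,70)),(Cs,S((55,165)),(-55,80,70)),(Cs,S((222,207)),(55,-80,70)),(Cs,S((108,308)),(-55,-80,0)),(Cs,S((224,280)),(55,-80,0)),
     (Ct,T((50,367)),e(l,78)),(Ct,T((127,375)),e(l,3)),(Ct,T((146,340)),e(rr,-3)),(Ct,T((228,338)),e(rr,-78))]
    return np.concatenate([proj(*C,w(x,y,a,L))[0]-uv for C,uv,L in obs])
if __name__=="__main__":
    s=least_squares(box,[480,20,.05,112,100,.6],loss='soft_l1');print(np.round(s.x,3));print(np.round(s.fun.reshape(-1,2),1).tolist())
    s=least_squares(keep,[400,280,.05,.9,.9],loss='soft_l1');print(np.round(s.x,3));print(np.round(s.fun.reshape(-1,2),1).tolist())
    f=ray(*Ct,(225,170),10);print(f)
E
python3 fit.py
```

```text
[6.33593e+02 1.00900e+00 8.30000e-02 1.10411e+02 9.98850e+01 1.19899e+02]
[[3.3, -0.3], [-2.7, 0.2], [0.1, 0.4], [-0.3, 0.3], [-0.3, 0.4], [-0.2, 0.9], [-0.5, -0.2], [0.0, -0.1], [0.6, -0.4], [-0.2, 0.4], [1.6, 2.6], [-0.0, -0.0], [0.2, 2.3], [-0.3, -2.0]]
[494.97  367.11    6.331  19.778  19.97 ]
[[-0.3, -1.1], [-2.0, 1.5], [0.0, -0.2], [-0.2, 3.2], [0.2, 1.5], [0.7, 1.5], [-0.8, 1.9], [3.2, -2.5], [-1.7, 0.7], [0.8, -0.6]]
[720.50201429 317.17937743  10.        ]
```

```bash
cat >> h.py <<'E'
def plan(cmd,targets):
    """cmd,targets: (xyz mm, [roll,pitch,yaw]); print rows dpos m, rotvec deg in the tool axes of cmd"""
    R0=R.from_euler('xyz',cmd[1])
    for p,e in targets:
        print(np.round(R0.inv().apply(np.array(p)-cmd[0])/1000,4).tolist(),np.round(np.degrees((R0.inv()*R.from_euler('xyz',e)).as_rotvec()),2).tolist())
E
python3 - <<'E'
from h import *
plan(([226.475,582.527,256.281],[np.pi,0,2.7708]),[([460,367,300],[np.pi,0,3.19])])
E
```

```text
[-0.2958, -0.1163, -0.0437] [0.0, 0.0, -24.02]
```

Request:
carry_out(delta_pos=[[-0.0493,-0.0194,-0.0073],[-0.0986,-0.0388,-0.0146],[-0.1479,-0.0582,-0.0219],[-0.1972,-0.0775,-0.0291],[-0.2465,-0.0969,-0.0364],[-0.2958,-0.1163,-0.0437],[-0.2958,-0.1163,-0.0437],[-0.2958,-0.1163,-0.0437]], rot=[[0,0,-4],[0,0,-8],[0,0,-12],[0,0,-16],[0,0,-20],[0,0,-24],[0,0,-24],[0,0,-24]], claw=0.0, grip_force=40)

```text
clock: 2.2
eef_pos: [459.8, 367.0, 299.8]
tcp_rot: [3.141, -0.0, -3.095]
contact_force: [0.1, 1.2, 0.1]
opening: -0.001
grasp_force: 0.0
```

```bash
python3 - <<'E'
from h import *
s=r.sense();print(s['clock'],s['eef_pos'],s['tcp_rot'],s['opening'],s['contact_force'])
a=r.grab_frame("wrist");np.save("w1.npy",np.r_[s['eef_pos'],s['tcp_rot']])
cv2.imwrite("pics/w1.png",a)
E
```

```text
2.2 [459.80420557 367.00907125 299.84642616] [ 3.1413500e+00 -4.5182456e-04 -3.0950314e+00] -0.0013115527240278096 [0.05425321 1.1819978  0.14678031]
```

View pics/w1.png

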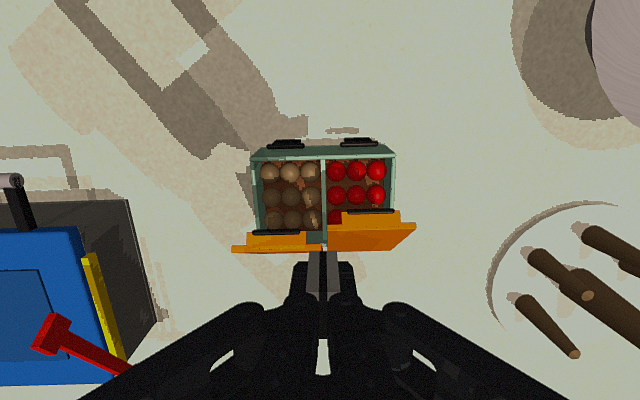

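The wrist picture shows the keeper's front rim from (252,157) to (396,155). The +y cover's free edge runs along row ~222 and the -y cover's is nearly edge-on at row ~248. At the left edge are the bar end (18,180) and the red flag (51,333).

```bash
cat > fit2.py <<'E'
from fit import *
p=np.load("w1.npy");Cw=cam("wrist",dict(eef_pos=p[:3],tcp_rot=p[3:]))
e=lambda t,yy:(53-118*np.cos(t)+6*np.sin(t),yy,70.5+118*np.sin(t)+6*np.cos(t))
def keep2(q):
    x,y,a,l,rr=q
    o=[(Cw,(252,157),(-55,-80,70)),(Cw,(396,155),(-55,80,70)),(Cw,(416,222),e(l,77.5)),(Cw,(328,222),e(l,2.5)),(Cw,(322,247),e(rr,-2.5)),(Cw,(232,248),e(rr,-77.5))]
    return np.concatenate([[ *(proj(*C,w(x,y,a,L))[0]-uv)] for C,uv,L in o]+[.5*keep([x,y,a,l,rr])])
s=least_squares(keep2,[495,367,.05,.93,1.12],loss='soft_l1');print(np.round(s.x,3));print(np.round(s.fun.reshape(-1,2),1).tolist())
x,y,a,l,rr=s.x
for t,yy in((l,40),(rr,-40)):print("hinge",w(x,y,a,(53,yy,76.5)),"edge",w(x,y,a,e(t,yy)))
E
python3 fit2.py
```

```text
[4.97434e+02 3.69661e+02 5.70000e-02 8.87000e-01 1.06100e+00]
[[-2.0, -0.1], [1.8, 0.3], [1.0, -0.5], [-0.3, 0.4], [-0.0, 0.1], [-0.7, 0.0], [-0.5, -0.9], [-1.5, 0.2], [0.2, -0.3], [0.2, 1.3], [0.5, 0.5], [0.7, 0.5], [-0.7, 1.4], [1.3, -0.9], [-1.1, 1.1], [0.1, 0.3]]
hinge [548.05315653 412.63475112  76.5       ] edge [478.2418569  408.62492189 165.73814212]
hinge [552.64064433 332.76639096  76.5       ] edge [500.36519535 329.76378787 176.41629624]
```

```bash
cat > press.py <<'E'
from fit import w
from h import *
K=(497.4,369.7,.057)
def tcp(t,yy,r):
    return w(*K,(53-r*np.cos(t)+6*np.sin(t)+11,yy,70.5+r*np.sin(t)+6*np.cos(t)+25))
def path(cmd,yy,th0):
    E=[np.pi,0,np.pi+.057]
    ts=[th0+.0,th0-.13,th0-.26,th0-.39,th0-.52,th0-.65]+list(np.linspace(th0-.78,.06,3))+[.03,0,-.02,-.04]
    st=tcp(th0,yy,90);a=st.copy();a[2]=225;b=st.copy();b[2]+=12
    print("approach");plan(cmd,[(a,E),(b,E)])
    c=(b,E);print("arc, from b",np.round(b,1));plan(c,[(tcp(t,yy,90+17*(th0-max(t,0))/th0),E) for t in ts])
    f=tcp(ts[-1],yy,107);print("final",np.round(f,1))
E
python3 - <<'E'
from press import *
path(([460,367,300],[np.pi,0,3.1897]),-50,1.06)
E
```

```text
approach
[-0.0632, -0.0489, 0.075] [-0.0, 0.0, -0.51]
[-0.0632, -0.0489, 0.1111] [-0.0, 0.0, -0.51]
arc, from b [525.4 321.2 188.9]
[0.0, -0.0, 0.012] [0.0, 0.0, 0.0]
[0.0115, -0.0, 0.016] [0.0, 0.0, 0.0]
[0.0225, -0.0, 0.0217] [0.0, 0.0, 0.0]
[0.033, -0.0, 0.029] [0.0, 0.0, 0.0]
[0.0425, 0.0, 0.0377] [0.0, 0.0, 0.0]
[0.0509, -0.0, 0.0479] [0.0, 0.0, 0.0]
[0.0581, -0.0, 0.0593] [0.0, 0.0, 0.0]
[0.063, 0.0, 0.0699] [0.0, 0.0, 0.0]
[0.0667, -0.0, 0.0811] [0.0, 0.0, 0.0]
[0.0675, -0.0, 0.0843] [0.0, 0.0, 0.0]
[0.0682, -0.0, 0.0874] [0.0, 0.0, 0.0]
[0.0683, -0.0, 0.0896] [0.0, 0.0, 0.0]
[0.0684, 0.0, 0.0917] [0.0, 0.0, 0.0]
final [457.2 317.3  97.2]
```

Request:
carry_out(delta_pos=[[-0.0316,-0.0245,0.03],[-0.0632,-0.0489,0.06],[-0.0632,-0.0489,0.075],[-0.0632,-0.0489,0.093],[-0.0632,-0.0489,0.1111],[-0.0632,-0.0489,0.1111]], rot=[[0,0,-0.25],[0,0,-0.5],[0,0,-0.5],[0,0,-0.5],[0,0,-0.5],[0,0,-0.5]])

```text
clock: 3.0
eef_pos: [524.1, 321.4, 187.4]
tcp_rot: [-3.14, -0.002, -3.084]
contact_force: [-0.4, 0.0, -0.5]
opening: 0.003
grasp_force: 0.0
```

Request:
carry_out(delta_pos=[[0,0,0.012],[0.0115,0,0.016],[0.0225,0,0.0217],[0.033,0,0.029],[0.0425,0,0.0377],[0.0509,0,0.0479],[0.0581,0,0.0593],[0.063,0,0.0699]], rot=[[0,0,0],[0,0,0],[0,0,0],[0,0,0],[0,0,0],[0,0,0],[0,0,0],[0,0,0]])

```text
clock: 4.0
eef_pos: [462.2, 317.5, 118.2]
tcp_rot: [-3.142, -0.0, -3.085]
contact_force: [1.8, 0.1, 0.8]
opening: -0.002
grasp_force: 0.7
```

Request:
carry_out(delta_pos=[[0.0037,0,0.0112],[0.0045,0,0.0144],[0.0052,0,0.0175],[0.0053,0,0.0197],[0.0054,0,0.0218],[0.0054,0,0.0218]], rot=[[0,0,0],[0,0,0],[0,0,0],[0,0,0],[0,0,0],[0,0,0]])

```text
clock: 4.75
eef_pos: [457.5, 317.5, 100.8]
tcp_rot: [3.141, 0.001, -3.085]
contact_force: [-10.5, -8.1, 43.0]
opening: 0.0
grasp_force: 22.0
```

Request:
carry_out(delta_pos=[[0,0,-0.03],[0,0,-0.085],[0,0,-0.128],[0,0,-0.128]], rot=[[0,0,0],[0,0,0],[0,0,0],[0,0,0]])

```text
clock: 5.25
eef_pos: [458.7, 318.3, 228.7]
tcp_rot: [3.138, 0.005, -3.085]
contact_force: [0.1, 0.5, -0.8]
opening: 0.0
grasp_force: 0.0
```

```bash
python3 - <<'E'
from press import *
s=r.sense();print(s['eef_pos'],s['contact_force'])
a=r.grab_frame("top");cv2.imwrite("pics/t2.png",cv2.convertScaleAbs(cv2.resize(a[200:280,150:250],None,fx=5,fy=5,interpolation=2),alpha=2))
path(([457.2,317.3,225.2],[np.pi,0,3.1985]),45,.887)
E
```

```text
[458.70665874 318.28914953 228.72552337] [ 0.12173444  0.54644832 -0.77287751]
approach
[-0.0549, 0.095, 0.0002] [-0.0, 0.0, -0.01]
[-0.0549, 0.095, 0.0441] [-0.0, 0.0, -0.01]
arc, from b [506.6 415.3 181.1]
[0.0, -0.0, 0.012] [0.0, 0.0, 0.0]
[0.0109, 0.0, 0.0177] [0.0, 0.0, 0.0]
[0.0212, -0.0, 0.025] [0.0, 0.0, 0.0]
[0.0306, 0.0, 0.0338] [0.0, 0.0, 0.0]
[0.039, 0.0, 0.0441] [0.0, 0.0, 0.0]
[0.046, -0.0, 0.0557] [0.0, 0.0, 0.0]
[0.0515, 0.0, 0.0684] [0.0, 0.0, 0.0]
[0.0523, -0.0, 0.0708] [0.0, 0.0, 0.0]
[0.0531, -0.0, 0.0732] [0.0, 0.0, 0.0]
[0.054, 0.0, 0.0764] [0.0, 0.0, 0.0]
[0.0548, 0.0, 0.0796] [0.0, 0.0, 0.0]
[0.0549, -0.0, 0.0817] [0.0, 0.0, 0.0]
[0.0549, 0.0, 0.0838] [0.0, 0.0, 0.0]
final [451.8 412.2  97.2]
```

View pics/t2.png

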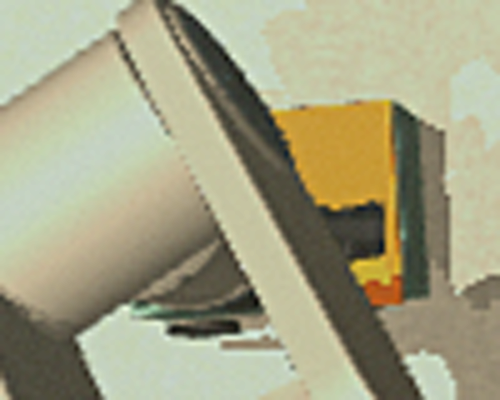

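The -y cover now lies flat over its compartment. Next is the +y cover, with a slightly lighter final press.

Request:
carry_out(delta_pos=[[-0.0275,0.0475,0],[-0.0549,0.095,0],[-0.0549,0.095,0.02],[-0.0549,0.095,0.0441],[-0.0549,0.095,0.0441]], rot=[[0,0,0],[0,0,0],[0,0,0],[0,0,0],[0,0,0]])

```text
clock: 5.92
eef_pos: [504.4, 413.1, 177.2]
tcp_rot: [-3.137, -0.006, -3.085]
contact_force: [-0.3, 0.4, 0.2]
opening: -0.0
grasp_force: 0.0
```

Request:
carry_out(delta_pos=[[0,0,0.012],[0.0109,0,0.0177],[0.0212,0,0.025],[0.0306,0,0.0338],[0.039,0,0.0441],[0.046,0,0.0557],[0.0515,0,0.0684],[0.0531,0,0.0732]], rot=[[0,0,0],[0,0,0],[0,0,0],[0,0,0],[0,0,0],[0,0,0],[0,0,0],[0,0,0]])

```text
clock: 6.92
eef_pos: [453.2, 412.0, 107.0]
tcp_rot: [-3.141, -0.001, -3.085]
contact_force: [0.6, -0.6, 5.6]
opening: -0.001
grasp_force: 2.2
```

Request:
carry_out(delta_pos=[[0.0009,0,0.0032],[0.0017,0,0.0064],[0.0018,0,0.0085],[0.0018,0,0.0092],[0.0018,0,0.0092]], rot=[[0,0,0],[0,0,0],[0,0,0],[0,0,0],[0,0,0]])

```text
clock: 7.55
eef_pos: [452.1, 412.4, 101.1]
tcp_rot: [3.141, 0.001, -3.085]
contact_force: [-5.7, -5.1, 25.7]
opening: -0.001
grasp_force: 12.8
```

```bash
python3 - <<'E'
from h import *
c=([451.8,412.2,98.7],[np.pi,0,3.1985])
plan(c,[([451.8,412.2,330],c[1]),([440,130,330],[np.pi,0,1.654])])
E
```

```text
[0.0, 0.0, -0.2313] [0.0, 0.0, 0.0]
[0.0278, -0.2811, -0.2313] [0.0, -0.0, 88.49]
```

Request:
carry_out(delta_pos=[[0,0,-0.03],[0,0,-0.09],[0,0,-0.15],[0,0,-0.19],[0.003,-0.035,-0.2313],[0.007,-0.07,-0.2313],[0.01,-0.105,-0.2313],[0.014,-0.14,-0.2313]], rot=[[0,0,0],[0,0,0],[0,0,0],[0,0,10],[0,0,20],[0,0,30],[0,0,40],[0,0,50]])

```text
clock: 8.55
eef_pos: [445.4, 270.4, 329.9]
tcp_rot: [-3.141, -0.0, 2.32]
contact_force: [0.5, 0.6, 0.2]
opening: 0.0
grasp_force: 0.0
```

```bash
python3 - <<'E'
from h import *
c=([451.8,412.2,98.7],[np.pi,0,3.1985]);R0=R.from_euler('xyz',c[1])
p=np.array(c[0])+R0.apply([14,-140,-231.3]);e=(R0*R.from_rotvec([0,0,np.radians(50)])).as_euler('xyz');print(p,e)
plan((p,e),[([440,130,330],[np.pi,0,1.654])])
E
```

```text
[445.78539207 271.63035715 330.        ] [3.14159265 0.         2.32583537]
[-0.0992, -0.1013, -0.0] [-0.0, -0.0, 38.49]
```

Request:
carry_out(delta_pos=[[-0.0248,-0.0253,0],[-0.0496,-0.0506,0],[-0.0744,-0.076,0],[-0.0992,-0.1013,0],[-0.0992,-0.1013,0],[-0.0992,-0.1013,0]], rot=[[0,0,9.6],[0,0,19.2],[0,0,28.8],[0,0,38.5],[0,0,38.5],[0,0,38.5]], claw=0.045)

```text
clock: 9.3
eef_pos: [440.0, 130.1, 330.0]
tcp_rot: [3.142, -0.001, 1.655]
contact_force: [-0.2, 0.2, 0.3]
opening: 0.526
grasp_force: 0.0
```

```bash
python3 - <<'E'
from h import *
s=r.sense();print(s['clock'],s['eef_pos'],s['tcp_rot'])
a=r.grab_frame("wrist");np.save("w2.npy",np.r_[s['eef_pos'],s['tcp_rot']]);cv2.imwrite("pics/w2.png",a)
b=r.grab_frame("side")
cv2.imwrite("pics/s2.png",cv2.convertScaleAbs(cv2.resize(b[120:270,225:390],None,fx=4,fy=4,interpolation=2),alpha=1.3))
E
```

```text
9.3 [439.98541429 130.12915678 329.98982729] [ 3.14157761e+00 -5.40285792e-04  1.65471512e+00]
```

View pics/w2.png

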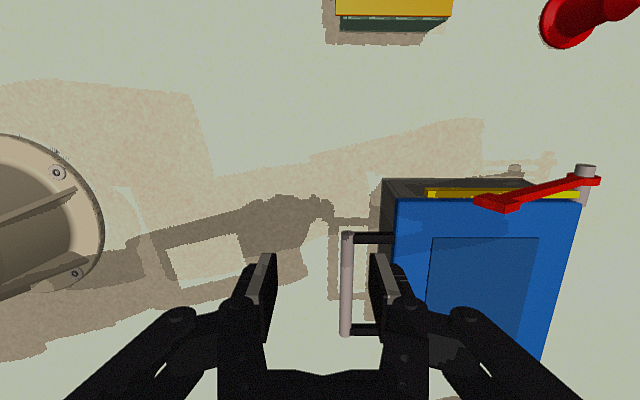

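View pics/s2.png

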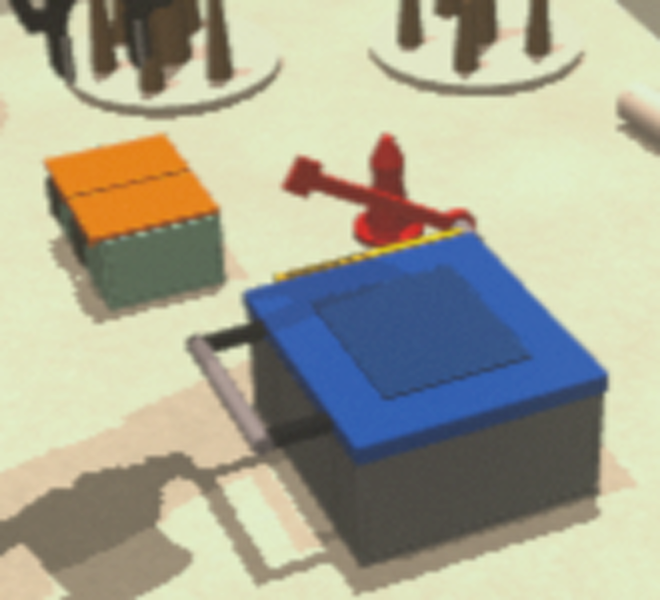

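Side crop: both orange covers are flat and shut. The wrist picture has the bar ends at (347,235) and (345,334), the lid's +y corners at (395,200) and (582,200), and the red flag at (497,203). I'll refit with the mark's angle and overlay the model to check it.

```bash
cat > fit3.py <<'E'
from fit import *
def wc(n):
    p=np.load(n);return cam("wrist",dict(eef_pos=p[:3],tcp_rot=p[3:]))
C1,C2=wc("w1.npy"),wc("w2.npy")
def f(q):
    x,y,a,hw,bk,m,d,hb=q
    tip=(100-d*np.cos(m),136,104.5+d*np.sin(m))
    o=[(C2,(347,235),(-155,hb,104.5)),(C2,(345,334),(-155,-hb,104.5)),(C2,(395,200),(-102,hw,113.5)),(C2,(582,200),(bk,hw,113.5)),(C2,(497,203),tip),(C1,(51,333),tip),
     (Ct,T((438,92)),(bk,hw,113.5)),(Ct,T((683,68)),(bk,-hw,113.5)),(Ct,T((710,288)),(-102,-hw,113.5)),(Ct,T((460,312)),(-102,hw,113.5)),(Ct,T((511,371)),(-155,hb,104.5)),(Ct,T((668,355)),(-155,-hb,104.5)),
     (Cs,S((245,295)),(-102,hw,113.5)),(Cs,S((473,235)),(bk,hw,113.5)),(Cs,S((607,378)),(bk,-hw,113.5)),(Cs,S((357,450)),(-102,-hw,113.5)),(Cs,S((304,176)),tip)]
    return np.concatenate([proj(*C,w(x,y,a,L))[0]-uv for C,uv,L in o])
s=least_squares(f,[633,1,.083,110,100,.52,158,68],loss='soft_l1');q=s.x
if __name__=="__main__":
    print(np.round(q,3));print(np.round(s.fun.reshape(-1,2),1).tolist())
    def line(im,C,pts,k,o,col):
        pp=[((proj(*C,w(*q[:3],P))[0]-o)*k).astype(int) for P in pts]
        for i,j in zip(pp,pp[1:]):cv2.line(im,tuple(map(int,i)),tuple(map(int,j)),col,1)
    a=cv2.imread("pics/w2.png")[160:230,440:620];A=cv2.resize(a,None,fx=4.4,fy=4.4,interpolation=2)
    b=cv2.imread("pics/side0.png")[150:195,285:365];B=cv2.resize(b,None,fx=6,fy=6,interpolation=2)
    for im,C,k,o in((A,C2,4.4,(440,160)),(B,Cs,6,(285,150))):
        for dm,col in((0,(255,255,255)),):
            m=q[5]+dm
            for off in(0,):line(im,C,[(100-t*np.cos(m),136,104.5+t*np.sin(m)) for t in(0,170)],k,np.array(o),col)
    out=np.zeros((A.shape[0]+B.shape[0],800,3),np.uint8);out[:A.shape[0],:A.shape[1]]=A;out[A.shape[0]:,:B.shape[1]]=B
    cv2.imwrite("pics/ov.png",out)
E
python3 fit3.py
```

```text
[6.34212e+02 2.21400e+00 8.90000e-02 1.12810e+02 1.00062e+02 5.48000e-01
 1.56389e+02 6.97800e+01]
[[-0.5, -0.5], [-0.5, -1.1], [1.4, 1.6], [-0.2, 0.6], [-0.1, -0.5], [-0.4, 0.1], [-1.3, 0.4], [-0.2, -0.3], [0.3, -0.2], [-1.3, 0.9], [0.0, -0.1], [0.3, -0.5], [-0.8, -0.7], [-0.5, -0.7], [1.1, -0.4], [0.5, 0.6], [0.7, 0.8]]
```

View pics/ov.png

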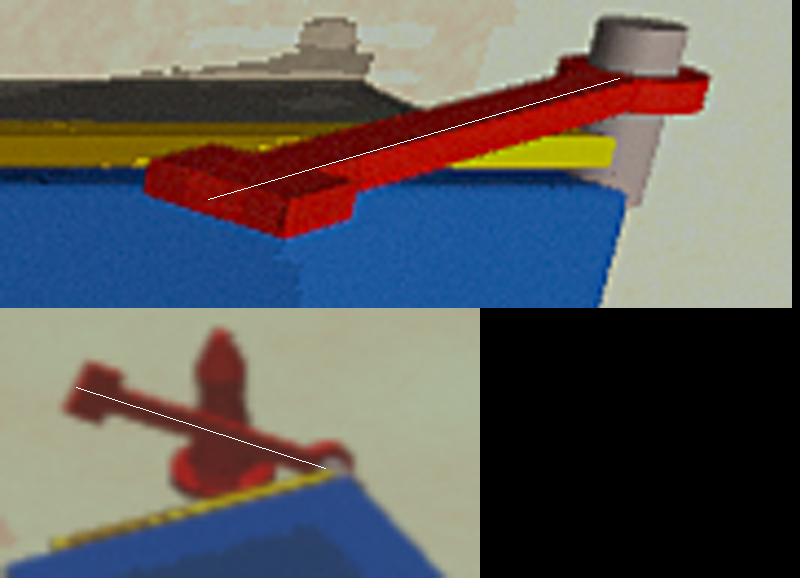

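Model and picture agree: the arm line is parallel in both views and the flag's end face is at 170 mm. Mark ≈ 0.548 rad. Next is the approach to the bar.

```bash
cat > lift.py <<'E'
from fit3 import *
A=.089;B0=(634.2,2.2,A);R0=R.from_euler('xyz',[np.pi,0,A+np.pi/2])
def pose(t,up=0):
    Rt=R.from_euler('z',A)*R.from_euler('y',t)*R.from_euler('z',-A)*R0
    b=w(*B0,(100-255*np.cos(t),0,104.5+255*np.sin(t)))
    return b-Rt.apply([0,0,6+up]),Rt.as_euler('xyz')
E
python3 - <<'E'
from lift import *
plan(([440,130,330],[np.pi,0,1.654]),[pose(0,90),pose(0)])
print(pose(0));print("lift")
plan(pose(0),[pose(t) for t in np.arange(1,12)*.05]+[pose(.548)])
E
```

```text
[-0.1444, 0.0279, 0.1295] [0.0, 0.0, -0.33]
[-0.1444, 0.0279, 0.2195] [0.0, 0.0, -0.33]
(array([479.8134724 , -11.57679551, 110.5       ]), array([3.14159265, 0.        , 1.65979633]))
lift
[-0.0, 0.0006, -0.0127] [2.86, -0.0, 0.0]
[0.0, 0.0019, -0.0254] [5.73, 0.0, 0.0]
[0.0, 0.0038, -0.038] [8.59, 0.0, 0.0]
[-0.0, 0.0063, -0.0505] [11.46, -0.0, 0.0]
[0.0, 0.0094, -0.0629] [14.32, -0.0, -0.0]
[0.0, 0.0132, -0.0751] [17.19, 0.0, 0.0]
[-0.0, 0.0175, -0.0871] [20.05, -0.0, 0.0]
[-0.0, 0.0225, -0.0988] [22.92, -0.0, 0.0]
[0.0, 0.028, -0.1103] [25.78, -0.0, 0.0]
[-0.0, 0.0341, -0.1215] [28.65, 0.0, 0.0]
[-0.0, 0.0407, -0.1324] [31.51, 0.0, 0.0]
[0.0, 0.0405, -0.132] [31.4, -0.0, -0.0]
```

Request:
carry_out(delta_pos=[[-0.048,0.0093,0.03],[-0.096,0.0186,0.06],[-0.1444,0.0279,0.1],[-0.1444,0.0279,0.14],[-0.1444,0.0279,0.17],[-0.1444,0.0279,0.2],[-0.1444,0.0279,0.2195],[-0.1444,0.0279,0.2195]], rot=[[0,0,-0.1],[0,0,-0.2],[0,0,-0.33],[0,0,-0.33],[0,0,-0.33],[0,0,-0.33],[0,0,-0.33],[0,0,-0.33]])

```text
clock: 10.4
eef_pos: [479.0, -11.0, 109.1]
tcp_rot: [-3.138, -0.0, 1.661]
contact_force: [0.1, -0.5, 0.2]
opening: 0.532
grasp_force: 0.0
```

Request:
carry_out(delta_pos=[[0,0,0],[0,0,0],[0,0,0],[0,0,0],[0,0,0],[0,0,0]], rot=[[0,0,0],[0,0,0],[0,0,0],[0,0,0],[0,0,0],[0,0,0]], claw=0.0, grip_force=50)

```text
clock: 11.15
eef_pos: [480.7, -11.5, 111.5]
tcp_rot: [3.139, -0.0, 1.659]
contact_force: [0.1, 3.7, 7.5]
opening: 0.166
grasp_force: 49.1
```

Bar gripped. I'll start the lift slowly.

Request:
carry_out(delta_pos=[[0,0.0003,-0.0064],[0,0.0006,-0.0127],[0,0.0012,-0.019],[0,0.0019,-0.0254],[0,0.0028,-0.0317],[0,0.0038,-0.038],[0,0.005,-0.0443],[0,0.0063,-0.0505]], rot=[[1.43,0,0],[2.86,0,0],[4.3,0,0],[5.73,0,0],[7.16,0,0],[8.59,0,0],[10.03,0,0],[11.46,0,0]])

```text
clock: 12.15
eef_pos: [487.0, -11.0, 161.2]
tcp_rot: [-2.943, -0.0, 1.659]
contact_force: [4.2, 2.7, -5.3]
opening: 0.168
grasp_force: 48.9
```

```bash
cat > ang.py <<'E'
from lift import *
def report():
    s=r.sense();Rt=R.from_euler('xyz',s['tcp_rot']);b=s['eef_pos']+Rt.apply([0,0,6])
    h=w(*B0,(100,0,104.5));d=h-b
    print(s['clock'],"lid by height",np.arcsin((b[2]-104.5)/255),"by atan",np.arctan2(-d[2],np.hypot(d[0],d[1])),"radius",np.linalg.norm(d),s['contact_force'],s['opening'],s['grasp_force'])
E
python3 - <<'E'
from ang import *
report();plan(pose(.2),[pose(t) for t in np.arange(.25,.53,.05)]+[pose(.525),pose(.548)])
E
```

```text
12.15 lid by height 0.20079967188653977 by atan 0.2014803855774664 radius 254.15009749532396 [ 4.16221429  2.71755398 -5.28688839] 0.16795863421305446 48.85913908481598
[0.0, 0.0006, -0.0127] [2.86, -0.0, -0.0]
[0.0, 0.0019, -0.0254] [5.73, 0.0, -0.0]
[-0.0, 0.0038, -0.038] [8.59, 0.0, -0.0]
[-0.0, 0.0063, -0.0505] [11.46, 0.0, -0.0]
[-0.0, 0.0094, -0.0629] [14.32, 0.0, -0.0]
[-0.0, 0.0132, -0.0751] [17.19, -0.0, -0.0]
[0.0, 0.0153, -0.0811] [18.62, 0.0, -0.0]
[0.0, 0.0173, -0.0866] [19.94, 0.0, -0.0]
```

Tracking is right and the forces are low.

Request:
carry_out(delta_pos=[[0,0.0006,-0.0127],[0,0.0019,-0.0254],[0,0.0038,-0.038],[0,0.0063,-0.0505],[0,0.0094,-0.0629],[0,0.0132,-0.0751],[0,0.0153,-0.0811],[0,0.0173,-0.0866]], rot=[[2.86,0,0],[5.73,0,0],[8.59,0,0],[11.46,0,0],[14.32,0,0],[17.19,0,0],[18.62,0,0],[19.94,0,0]])

```text
clock: 13.15
eef_pos: [520.6, -8.2, 242.0]
tcp_rot: [-2.594, 0.0, 1.66]
contact_force: [5.2, 0.5, -9.9]
opening: 0.165
grasp_force: 49.4
```

Request:
carry_out(delta_pos=[[0,0,0],[0,0,0],[0,0,0],[0,0,0]], rot=[[0,0,0],[0,0,0],[0,0,0],[0,0,0]])

```text
clock: 13.65
eef_pos: [520.6, -8.2, 241.9]
tcp_rot: [-2.596, 0.0, 1.66]
contact_force: [7.2, 0.2, -10.3]
opening: 0.168
grasp_force: 49.6
```

```bash
python3 - <<'E'
from ang import *
report()
b=r.grab_frame("side");cv2.imwrite("pics/side3.png",b)
t=r.grab_frame("top");cv2.imwrite("pics/top3.png",t)
B=cv2.convertScaleAbs(cv2.resize(b[130:215,270:370],None,fx=6,fy=6,interpolation=2),alpha=1.3)
Tt=cv2.convertScaleAbs(cv2.resize(t[145:215,265:298],None,fx=6,fy=6,interpolation=2),alpha=2)
o=np.zeros((510,800,3),np.uint8);o[:,:600]=B;o[:420,602:800]=Tt
cv2.imwrite("pics/chk.png",o)
E
```

```text
13.65 lid by height 0.5455412607720636 by atan 0.5470811288667934 radius 254.3550275207868 [  7.15146299   0.18684601 -10.30971736] 0.16817805699869265 49.57294821739197
```

View pics/chk.png

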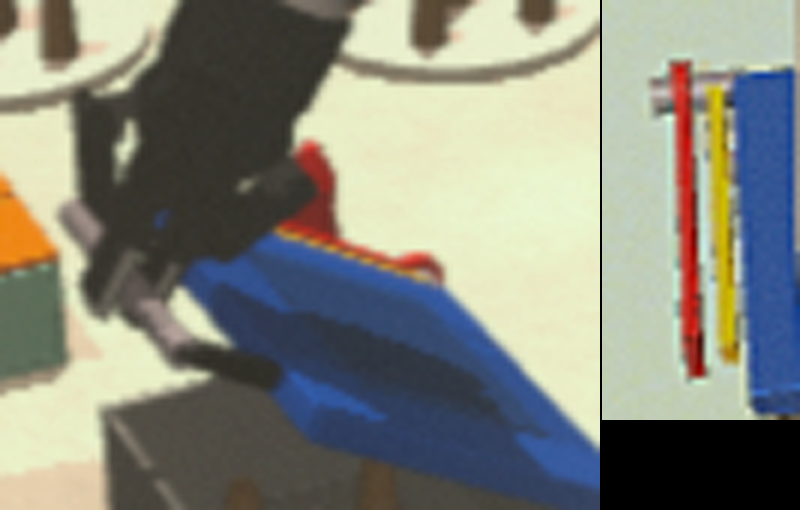

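The crop shows the yellow pointer running parallel to and right beside the red arm, and the two ends match in the top view. I'll do one numeric check of both against the model.

```bash
python3 - <<'E'
from ang import *
def lin(y,t):
    P=np.array([proj(*Cs,w(*B0,(100-d*np.cos(t),y,104.5+d*np.sin(t))))[0] for d in np.linspace(0,170,60)]);i=np.argsort(P[:,0]);return P[i]
def resid(f,kind,y,t,cols):
    a=cv2.imread(f).astype(float);b,g,rd=a[...,0],a[...,1],a[...,2]
    wt=np.clip(rd-1.6*g,0,60) if kind=="red" else np.clip(np.minimum(rd,g)-1.5*b-20,0,60)
    L=lin(y,t);out=[]
    for c in cols:
        v0=np.interp(c,L[:,0],L[:,1]);rows=np.arange(int(v0)-5,int(v0)+6);q=wt[rows,c]
        if q.sum()>20:out.append((c,round((rows*q).sum()/q.sum()-v0,2)))
    print(f,kind,np.round(L[[0,-1]],1).tolist(),out)
resid("pics/side0.png","red",136,.548,list(range(304,316,2))+list(range(328,337,2)))
resid("pics/side0.png","yel",120,0,range(296,342,4))
resid("pics/side3.png","yel",120,.546,range(316,342,2))
resid("pics/side3.png","red",136,.548,range(316,342,2))
# top-view ends
for y,t,n in((136,.548,-15),(136,.548,15),(120,.546,-4),(120,.546,4)):
    d=170;print(y,np.round(proj(*Ct,w(*B0,(100-d*np.cos(t)+n*np.sin(t),y,104.5+d*np.sin(t)+n*np.cos(t))))[0],1))
a=cv2.imread("pics/top3.png").astype(int)
print("red",a[200:212,278:284,2]-a[200:212,278:284,1]);print("yel",np.minimum(a[198:210,283:290,1],a[198:210,283:290,2])-a[198:210,283:290,0])
E
```

```text
pics/side0.png red [[297.7, 163.3], [339.2, 176.7]] [(304, np.float64(-1.55)), (306, np.float64(-0.59)), (308, np.float64(-0.84)), (310, np.float64(-0.82)), (312, np.float64(-0.52)), (314, np.float64(-0.96)), (328, np.float64(2.23)), (330, np.float64(0.7)), (332, np.float64(-0.97)), (334, np.float64(-0.68)), (336, np.float64(-1.3))]
pics/side0.png yel [[293.8, 191.5], [341.3, 178.9]] [(316, np.float64(-2.62)), (320, np.float64(-2.56)), (324, np.float64(-2.59)), (328, np.float64(-2.52)), (332, np.float64(-2.4)), (336, np.float64(-2.4))]
pics/side3.png yel [[299.6, 165.7], [341.3, 178.9]] []
pics/side3.png red [[297.7, 163.3], [339.2, 176.7]] [(318, np.float64(-2.75)), (320, np.float64(-3.49)), (322, np.float64(-3.47)), (324, np.float64(-3.62)), (326, np.float64(-2.38)), (330, np.float64(-2.13)), (332, np.float64(-2.28)), (336, np.float64(-2.31)), (338, np.float64(-3.1)), (340, np.float64(-3.8))]
136 [280.3 207.9]
136 [278.9 200.5]
120 [285.8 204.7]
120 [285.4 202.7]
red [[ 40  75  77  31 -12  -9]
 [ 22  42  53  26 -11  -9]
 [ 28  53  55  25 -12 -10]
 [ 13  46  55  27 -11  -9]
 [  1  41  55  37 -10  -9]
 [-14  33  55  47 -10 -10]
 [-13  28  57  64   6  -8]
 [-11  24  42  49   1  -7]
 [ -8 -10 -12 -12 -10  -7]
 [ -6  -7  -8  -8  -7  -7]
 [ -6  -7  -6  -6  -7  -7]
 [ -6  -7  -7  -6  -6  -7]]
yel [[ -5  41  81  92  22   3 -33]
 [ -2  42  76  94  24   3 -35]
 [  1  44  79  94  23   3 -32]
 [  0  47  79  89  28   2 -33]
 [ -1  30  59  66  31   8 -32]
 [ -1  20  46  58  40  11 -27]
 [  3  11  38  58  51  13 -27]
 [  3  -1  27  33  35  11 -26]
 [  5   1  -3   0   3  10 -26]
 [  5   2   1   2   7  11 -20]
 [  7   3   2   2   4  10 -17]
 [  7   4   5   5   6  10 -17]]
```

The checks agree to about 0.01–0.02 rad: the mark is near 0.55 and the lid is held still at 0.546. Handing in.

```bash
python3 - <<'E'
from ang import *
report();print(r.sign_off())
E
```

```text
13.75 lid by height 0.5456027121483105 by atan 0.5471279897409573 radius 254.36120892218062 [ 6.45148352  1.08893519 -9.98545804] 0.1708940998889611 49.572672843933105
the job is handed in; nothing more can be done
None
```

I pressed both keeper covers shut, then lifted the lid to about 0.546 rad against a mark measured at about 0.55 rad (agreement within 0.01–0.02), and handed in at 13.75 s with the bar still gripped; no verdict came back.

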